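# Find the setting blade that fits the doctor knife of the slip-casting head

### The arm

A 6-joint arm with a two-finger parallel gripper is mounted at the origin on a cart in front of the work surface, level with it; the furniture and walls round the work are solid. World frame = base frame: x ahead of the robot, y to its left, z up, the work surface at z = 0. Lengths are in m, angles in degrees, forces in N, time in s.
With the tool pointing down it reaches from about 0.375 to 0.75 m from the base axis. Payload 9 kg.
Tool frame: the origin (TCP) lies where the fingers leave the gripper's body, on its centre line; the fingertips stand 73 mm ahead of it and the grasp point (between the pads) lies 54 mm ahead of it (robot.tip_reach is the distance from the TCP to the fingertips, in m); z points along the fingers, y is the line along which they close (so a half turn about z gives the same grasp; the last joint's range is limited). The gripper opens to 85 mm and grips with 20 to 120 N. Pads are 22 mm wide; open, the fingers measure 114 mm over their backs; the gripper's body (76 mm by 85 mm) begins 54 mm behind the grasp point. The pads swing forward as they close: fully open they stand 13 mm farther back than shut.
Start: joints at [-84.322, 5.964, 5.575, 89.605, 0, 77.527], TCP at [0.187, -0.57, 0.304] pointing down, gripper open.
Joint ranges: [-171.21, 171.21], [-48.23, 106.86], [-62.78, 66.21], [-105.2, 120.99], [-86.42, 89.51], [-180, 180]. Speed limits (degrees/s): [127.2, 127.2, 147.25, 180, 180, 180].

### API

Orientations are given as [roll, pitch, yaw] about the fixed x, y, z axes, in that order (R = Rz(yaw) Ry(pitch) Rx(roll)).
In Python, from plant import robot gives the robot as it stands. Calls block until the motion is done:
- robot.move_pose(position, orientation): joint-space move of the TCP to a pose.
- robot.line_to(position, vel=0.15, rotation=None, guard=None): straight line of the TCP; rotation=None keeps the orientation; vel is the mean speed in m/s. With guard (N) it stops when the force on the tool has changed by that much, and returns True; else False.
- robot.goto_joints(angles): joint-space move.
- robot.set_gripper(opening): finger opening in m; the grip force is fixed at half the most; returns when the fingers have stopped.
- robot.pause(seconds).
- robot.ik(position, orientation): joint angles nearest the present ones, or None.
- robot.observe(): the state.
- robot.grab_frame(name): name is "scene" or "top" or "wrist"; returns the picture (400x640x3 uint8, blue, green, red); there is no depth.
- robot.get_calibration(name): a dict with "vertical_fov" (degrees; the focal length in pixels is half the picture's height over the tangent of half this angle, whatever the lens; pixels are square), "cx", "cy" (the principal point, pixels), "k1" (the pictures are not rectified: a ray, as slopes to the right and down, at radius r is drawn at 1 + k1 r^2 times it, then the intrinsics apply), "rvec" (rotation vector, rad) and "tvec" (3), from world to camera coordinates, as OpenCV has them. Camera axes: x right, y down, z forward; pixel columns grow to the right and rows downward; lengths in m; the calibration is good to about 2 mm. A picture is of the moment at which its call begins: read the wrist's pose just before it. get_calibration takes no time and is no camera call; for the wrist camera it gives the pose at the moment of the call.
A pose or a line that the arm cannot do raises robot.IKError and nothing moves.
- robot.job_done(): hands the job in; it is judged then, once.
The state is a dict: "time": time; "q": joint angles; "qvel": joint speeds; "joint_torque": joint torques, N m; "tool_pos": TCP position; "tcp_rot": TCP orientation; "ft_force": force on the tool from outside, world axes, zero at the start; "torque": the same for the moment, N m; "gripper_width": finger opening in m; "gripper_force": force on a finger pad.
Only numpy, scipy, OpenCV 4.12 (cv2) and the standard library are available. Lean on these libraries where they do the work, as an engineer would, in place of code of your own. Each camera call takes 0.05 s, during which the arm holds its last target. There are 200 camera calls.

### The job

Find which of the three setting blades fits the gap under the casting head's doctor knife and leave it there, flat on the bed and home against the back wall, so that the knife can be locked down on it. Slide a blade by its handle along the bed under the knife and feel: the right one goes in with a light, steady drag from the sprung knife, while one that slips in without any drag is too thin and one that butts against the knife is too thick and must not be forced. Put the blades that do not fit back in their tray the way they lay, and do not disturb the other things on the bench.

Things in the scene. Friction and masses are not known exactly. Their poses are not given: they have to be found in the camera images.
- casting_bed: fixed aluminium bed plate, 190 x 110 mm, flat top 18 mm above the bench. Origin at bench height on its centre line; z up, x the way a blade is pushed in, from the open front. Plate x = -115 to +75 mm; two white cheeks x = -8 to +66 mm, 70 mm apart inside, 46 mm above the bed; white back wall, inner face x = +58 mm. Bed, knife and blade tongues are ground smooth (friction about 0.35).
- knife_head: dark steel bridge over the cheeks, x = +11 (lock screws) to +38 mm, 46 mm above the bed, with two brass-headed adjusters (tops 97 mm above the bench); carries the doctor knife, a steel plate 66 mm wide, 6 mm thick. Origin 18 mm above casting_bed's, same axes; it does not show the knife's height. The knife lifts up to 4.5 mm on its springs, is stiff sideways; over 20 N from a blade spoils it.
- blade_tray: fixed grey tray, 155 x 184 mm, floor 4 mm thick. Origin at bench height; z up, x away from the robot. Three places at y = -56, 0, +56 mm, parted by ribs 5 mm wide and 12 mm high from x = -23 to +71 mm; back wall inside at x = +67 mm; front (x = -82 mm) open. Blades lie along x, handles to the front, origins near x = -66, z = +4 mm; which lies where varies.
- blade_5: loose setting blade, 5 mm thick: flat steel tongue with an upright yellow handle (1 white dot on top), both 16 mm wide. Origin: on the flat underside, below the handle's middle; z up, x along the tongue. Handle 28 mm along x, 38 mm tall; tip at x = +119 mm; the top of the last 18 mm slopes down 2.4 mm as a lead-in (tip 2.6 mm thick). 0.13 kg, balances 7 to 12 mm ahead of the origin.
- blade_7: loose setting blade, 7 mm thick: flat steel tongue with an upright blue handle (2 white dots on top), both 16 mm wide. Origin: on the flat underside, below the handle's middle; z up, x along the tongue. Handle 28 mm along x, 38 mm tall; tip at x = +119 mm; the top of the last 18 mm slopes down 2.4 mm as a lead-in (tip 4.6 mm thick). 0.13 kg, balances 7 to 12 mm ahead of the origin.
- blade_9: loose setting blade, 9 mm thick: flat steel tongue with an upright red handle (3 white dots on top), both 16 mm wide. Origin: on the flat underside, below the handle's middle; z up, x along the tongue. Handle 28 mm along x, 38 mm tall; tip at x = +119 mm; the top of the last 18 mm slopes down 2.4 mm as a lead-in (tip 6.6 mm thick). 0.13 kg, balances 7 to 12 mm ahead of the origin.
- sample_tin_4: white lidded sample tin, 58 mm across, 34 mm high, a bystander in front of the fixed grey-white stir controller (under 0.15 m high, between tray and bed: carry blades well above it); origin at the centre of its underside
- crucible_0: white lidded porcelain crucible, 45 mm across, 47 mm high, a bystander; origin at the centre of its underside
- crucible_1: white lidded porcelain crucible, 45 mm across, 47 mm high, a bystander; origin at the centre of its underside
- caliper_case: black flat caliper case, 200 x 62 x 23 mm, a bystander; origin at the centre of its underside
- knife_line (a point): point on the bed's top face below the middle of the knife's front face (casting_bed x = +25 mm). The knife's straight lower edge is an unknown 3.3 to 8.5 mm above it. Its springs start at about 6 N and gain 0.6 N per mm of lift. A blade that lifts it up to 2.3 mm enters with some 3 to 8 N of push, then drags with 3 to 6 N; a thinner one is loose; a thicker one butts on the front face.

How it is judged:
By the outcome, as a careful person would: the job done as asked, in the order asked, and still so for the second after the job is handed in, with the robot touching nothing.
It also fails if it takes over 72 s, if anything falls off the work surface, if the arm or the gripper's body presses on something with over 40 N, if the wrist force passes 120 N, or if a joint passes its speed limit or range.

## Working session

There is one attempt and no reset: what is moved stays moved. The work goes in short steps, each a Python script; the robot and the scene stay as the last script left them, time stands still between calls to the robot, and variables do not carry over. Pictures are saved under pics/ and viewed, at most 10 in all, crops included, and the job is handed in when it is done.

```bash
ls; mkdir -p pics
python3 - <<'E'
from plant import robot
import cv2
for n in("top","scene"):
    cv2.imwrite(f"pics/{n}0.png",robot.grab_frame(n)); print(n,robot.get_calibration(n))
print(robot.observe())
E
```

```text
pics
top {'vertical_fov': 44.80681516457154, 'cx': 320.885895555674, 'cy': 198.83804739273597, 'k1': -0.11636638169917736, 'rvec': array([ 2.16615188, -2.17666766,  0.06609476]), 'tvec': array([0.03660267, 0.55797461, 1.30371526])}
scene {'vertical_fov': 43.26773341653784, 'cx': 312.43796537365915, 'cy': 195.43800588338564, 'k1': 0.008705164676848162, 'rvec': array([ 2.23987904, -0.52841853,  0.26248817]), 'tvec': array([-0.4930455 ,  0.21866353,  1.19672736])}
{'time': 0.1, 'q': array([-8.43228420e+01,  5.99389954e+00,  5.53197935e+00,  8.96035058e+01,
        9.40050443e-04,  7.75262739e+01]), 'qvel': array([ 0.01335407,  0.05223054,  0.04783756, -0.1320739 ,  0.0371532 ,
       -0.04975235]), 'joint_torque': array([ 6.51939146e-03, -5.58205032e+01,  5.04721177e+01,  1.28743492e-02,
       -2.20333523e-04, -1.09177469e-05]), 'tool_pos': array([ 0.18690012, -0.56993402,  0.30321775]), 'tcp_rot': array([-1.79936321e+02, -1.50493403e-02,  1.81508752e+01]), 'ft_force': array([-0.3769326 ,  0.00425063,  0.99537969]), 'torque': array([ 0.01074837, -0.01862858, -0.0240295 ]), 'gripper_force': 0.0, 'gripper_width': 0.08566199854218629}
```

View pics/top0.png

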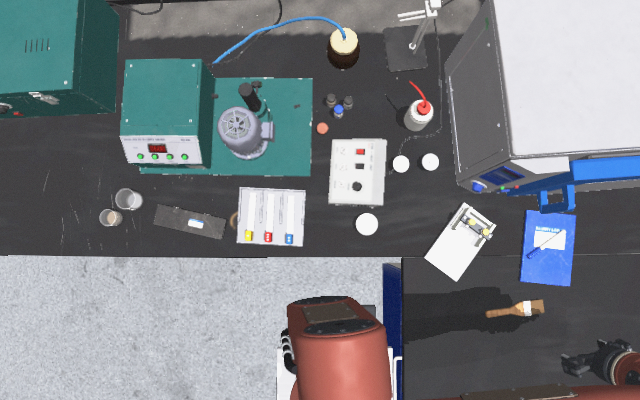

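View pics/scene0.png

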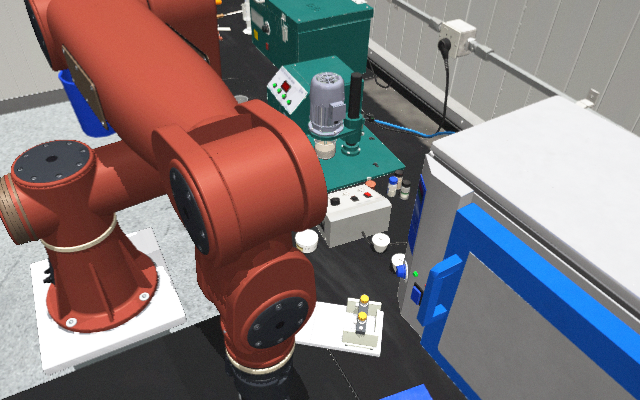

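The top view shows the tray at about (271,217) with handles yellow (248,236), red (268,237) and blue (289,239). The bed is at about (460,242) with brass adjusters near (472,222) and (484,232). I'll enlarge both.

```bash
cat > h.py <<'E'
import cv2, numpy as np
from plant import robot
def ray(cal,uv):
    f=200/np.tan(np.radians(cal["vertical_fov"]/2))
    K=np.array([[f,0,cal["cx"]],[0,f,cal["cy"]],[0,0,1]]); D=np.array([cal["k1"],0,0,0,0])
    n=cv2.undistortPoints(np.array(uv,float).reshape(-1,1,2),K,D)[:,0]
    R=cv2.Rodrigues(cal["rvec"])[0]; c=-R.T@cal["tvec"]
    return c,np.c_[n,np.ones(len(n))]@R
def at_z(cal,uv,z):
    c,d=ray(cal,uv); z=np.broadcast_to(z,len(d)); return c+d*((z-c[2])/d[:,2])[:,None]
def proj(cal,P):
    f=200/np.tan(np.radians(cal["vertical_fov"]/2))
    K=np.array([[f,0,cal["cx"]],[0,f,cal["cy"]],[0,0,1]]); D=np.array([cal["k1"],0,0,0,0])
    return cv2.projectPoints(np.array(P,float),cal["rvec"],cal["tvec"],K,D)[0][:,0]
E
python3 - <<'E'
from h import *
im=cv2.imread("pics/top0.png")
a=cv2.resize(im[180:255,230:310],None,fx=5,fy=5,interpolation=cv2.INTER_CUBIC)
b=cv2.resize(im[198:288,418:498],None,fx=5,fy=5,interpolation=cv2.INTER_CUBIC)
o=np.zeros((450,800,3),np.uint8);o[:375,:400]=a;o[:,400:]=b
cv2.imwrite("pics/crop.png",o)
cal=robot.get_calibration("top")
print(at_z(cal,[[248,236],[268,237],[289,239]],.042))
print(at_z(cal,[[425,249],[456,279],[460,200],[497,214]],.018))
E
```

```text
[[0.45725641 0.23034466 0.042     ]
 [0.45447381 0.17615138 0.042     ]
 [0.44897506 0.1195393  0.042     ]]
[[ 0.41964992 -0.2495138   0.018     ]
 [ 0.3371574  -0.33362478  0.018     ]
 [ 0.55315534 -0.34927124  0.018     ]
 [ 0.51378681 -0.45222809  0.018     ]]
```

View pics/crop.png

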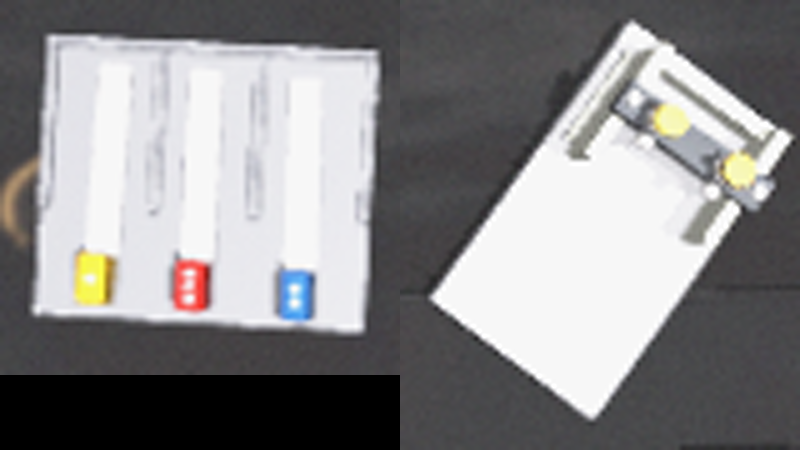

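```bash
cat >> h.py <<'E'
from scipy.optimize import least_squares
def T(p,L):
    L=np.atleast_2d(np.array(L,float)); c,s=np.cos(p[2]),np.sin(p[2])
    return np.c_[p[0]+c*L[:,0]-s*L[:,1],p[1]+s*L[:,0]+c*L[:,1],L[:,2]]
def fit(cal,L,uv,p0):
    r=least_squares(lambda p:(proj(cal,T(p,L))-uv).ravel(),p0); return r.x,np.abs(r.fun).max()
BED=[[-.115,.055,.018],[-.115,-.055,.018],[.075,.055,.018],[.075,-.055,.018]]
TRAY=[[-.082,.092,.004],[-.082,-.092,.004],[.073,.092,.012],[.073,-.092,.012]]
E
python3 - <<'E'
from h import *
cal=robot.get_calibration("top")
A=lambda l:(np.array(l)+.5)/5-.5+[230,180]
B=lambda l:(np.array(l)+.5)/5-.5+[418-80,198]
print("bed",fit(cal,BED,B([(430,297),(592,419),(632,20),(792,137)]),[.45,-.35,-.6]))
print("tray",fit(cal,TRAY,A([(33,315),(362,330),(48,36),(379,50)]),[.5,.17,0]))
for n,t,h,e in(("5",.005,(95,279),(118,65)),("9",.009,(191,285),(206,70)),("7",.007,(297,294),(304,78))):
    p=at_z(cal,A([h,e]),[.042,.004+t-.0024]); d=p[1]-p[0]
    print(n,p[0],np.degrees(np.arctan2(d[1],d[0])),np.hypot(*d[:2]))
E
```

```text
bed (array([ 0.45612635, -0.35898134, -0.64738169]), np.float64(0.2482999470957168))
tray (array([ 0.51661453,  0.17338293, -0.05306334]), np.float64(0.3598592654219033))
5 [0.45886809 0.22872308 0.042     ] -2.9462658872054726 0.11920209177031477
9 [0.45554859 0.17669466 0.042     ] -1.8547999798665926 0.1189622087301594
7 [0.45058207 0.11953917 0.042     ] -0.4680699004324577 0.1192755369045502
```

Run:
```python
from h import *
t0=robot.observe()["time"]
robot.set_gripper(.04)
robot.move_pose([.4506,.1195,.25],[180,0,179.5])
cv2.imwrite("pics/w1.png",robot.grab_frame("wrist"))
o=robot.observe();print(o["time"]-t0,o["tool_pos"],o["tcp_rot"],o["q"],o["gripper_width"])
cal=robot.get_calibration("wrist");print(cal)
print(proj(cal,[[.4506,.1195,.042],[.5698,.1185,.0086]]))
```

```text
3.175 [0.4508821  0.11891996 0.2500495 ] [-1.79996120e+02  6.10359423e-03  1.79417397e+02] [-1.35960372e+00 -1.80535472e+01 -2.25040146e+01  8.55433769e+01
 -3.79734616e-03 -7.77000629e-01] 0.040024766167247164
{'vertical_fov': 68.4147046549732, 'cx': 322.04901901242647, 'cy': 203.306052390105, 'k1': -0.003101301835815272, 'rvec': array([-2.07219986, -2.05317516, -0.30462456]), 'tvec': array([-0.12364932, -0.45237397,  0.19768445])}
[[322.04584393 193.03744056]
 [322.12101615 281.5823785 ]]
```

View pics/w1.png

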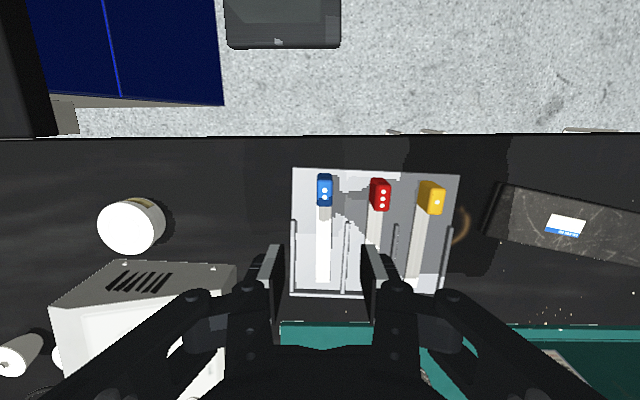

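The wrist view shows the blue handle's top at about (325,187), with dots near (325,184) and (325,190), and its tongue tip near (323,282). This is a few mm from the prediction, so I'll measure the dots and tip edge.

Run:
```python
from h import *
im=cv2.imread("pics/w1.png")
cv2.imwrite("pics/w1c.png",cv2.resize(im[165:305,285:465],None,fx=4,fy=4,interpolation=cv2.INTER_CUBIC))
cal=robot.get_calibration("wrist")
print(at_z(cal,[[325,187],[323,282]],[.042,.0086]))
```

```text
[[0.44455439 0.12242924 0.042     ]
 [0.57038245 0.11955453 0.0086    ]]
```

View pics/w1c.png

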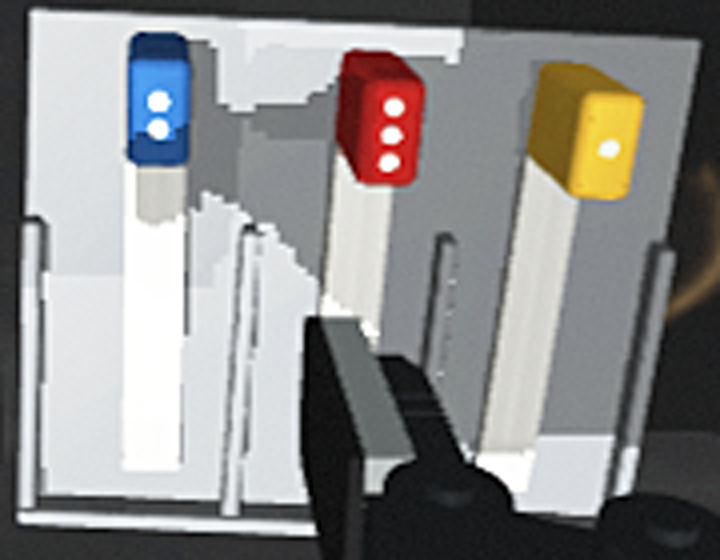

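Dots are centred at about px (324.1,193.4) and the tip at (322.6,282.1). That puts the handle at about (0.4505, 0.1215) with yaw near -1°. Both cameras agree within 2–3 mm, so I'll grasp the 7 mm blade, since how it behaves identifies the right one.

```bash
cat >> h.py <<'E'
bed=np.array([.4561,-.3590,-.6474]); BY=np.degrees(bed[2])+180
GZ=.081   # TCP height of a grasp in the tray (blade underside at .004)
ex=np.array([np.cos(bed[2]),np.sin(bed[2]),0])
def bp(x,z,y=0): return list(T(bed,[x,y,z])[0])
def st(m):
    o=robot.observe(); print(m,"t%.1f"%o["time"],"x %.4f y %.4f z %.4f"%(*(lambda d:(d@ex,d@[-ex[1],ex[0],0]))(o["tool_pos"]-[*bed[:2],0]),o["tool_pos"][2]),"F along %.2f z %.2f"%(o["ft_force"]@ex,o["ft_force"][2]),"w %.4f"%o["gripper_width"],"ty %.2f"%np.linalg.norm(o["torque"]),flush=True)
def pick(x,y,yaw):
    robot.line_to([x,y,GZ+.012],vel=.2); print(robot.line_to([x,y,GZ],vel=.05,guard=8))
    robot.set_gripper(0); st("grip")
    robot.line_to([x,y,GZ+.05],vel=.1); robot.line_to([x,y,.26],vel=.25)
def to_bed(x0=-.113):
    robot.move_pose(bp(x0,.26),[180,0,BY]); st("over bed")
    robot.line_to(bp(x0,GZ+.014+.02),vel=.25); robot.line_to(bp(x0,GZ+.014+.005),vel=.08)
    print(robot.line_to(bp(x0,GZ+.014-.003),vel=.02,guard=3)); st("down")
E
python3 - <<'E'
from h import *
robot.move_pose([.4505,.1212,.16],[180,0,179])
pick(.4505,.1212,-1); to_bed()
cv2.imwrite("pics/w2.png",robot.grab_frame("wrist"))
E
```

```text
False
grip t4.9 x -0.2939 y 0.3798 z 0.0814 F along 0.20 z 2.99 w 0.0153 ty 0.12
over bed t7.8 x -0.1132 y 0.0008 z 0.2598 F along 0.72 z -1.74 w 0.0150 ty 0.06
True
down t9.2 x -0.1125 y -0.0002 z 0.0954 F along 0.30 z 5.44 w 0.0151 ty 0.10
```

View pics/w2.png

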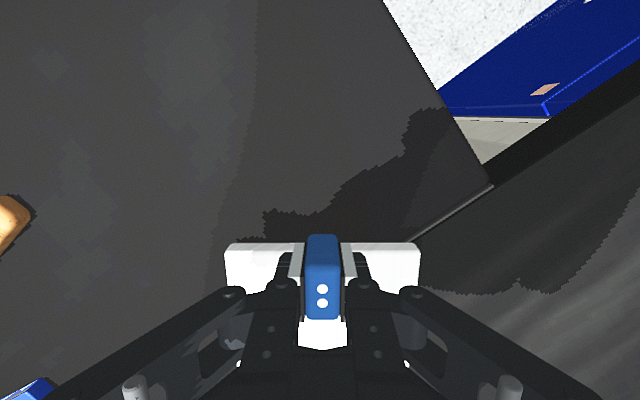

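The wrist view shows the blue handle gripped at (322,275), centred on the bed plate whose front edge spans u = 225–420. Contact came at the expected height. I'll regrip to seat it flat, then slide in and feel.

```bash
cat >> h.py <<'E'
def slide(xs,guard=9,vel=.02,z=None):
    z=robot.observe()["tool_pos"][2] if z is None else z
    for x in xs:
        s=robot.line_to(bp(x,z),vel=vel,guard=guard); st("%.3f %s"%(x,s))
        if s: return True
    return False
E
python3 - <<'E'
from h import *
robot.set_gripper(.026); st("open"); robot.set_gripper(0); st("closed")
z=.0955
robot.line_to(bp(-.100,z),vel=.05,guard=9); st("a")
slide(np.arange(-.096,-.066,.004),z=z)
E
```

```text
open t9.5 x -0.1134 y 0.0001 z 0.0943 F along 0.15 z 0.15 w 0.0262 ty 0.03
closed t9.8 x -0.1133 y 0.0001 z 0.0945 F along -0.64 z 0.59 w 0.0153 ty 0.07
a t10.2 x -0.1000 y 0.0001 z 0.0952 F along 0.14 z -2.03 w 0.0155 ty 0.05
-0.096 False t10.5 x -0.0960 y 0.0000 z 0.0955 F along -0.66 z -1.74 w 0.0153 ty 0.03
-0.092 False t10.9 x -0.0919 y -0.0000 z 0.0955 F along 0.09 z -2.09 w 0.0150 ty 0.05
-0.088 False t11.2 x -0.0880 y 0.0000 z 0.0953 F along 0.06 z -3.42 w 0.0150 ty 0.12
-0.084 False t11.6 x -0.0840 y 0.0000 z 0.0952 F along 1.02 z -6.10 w 0.0154 ty 0.32
-0.080 False t11.9 x -0.0802 y 0.0001 z 0.0952 F along -2.09 z -6.43 w 0.0153 ty 0.77
-0.076 False t12.3 x -0.0757 y -0.0000 z 0.0955 F along 0.58 z -8.53 w 0.0147 ty 0.51
-0.072 False t12.6 x -0.0718 y -0.0000 z 0.0955 F along 1.10 z -7.57 w 0.0150 ty 0.60
-0.068 False t13.0 x -0.0678 y -0.0000 z 0.0955 F along -0.03 z -8.63 w 0.0154 ty 0.59
```

The regrip was at z=0.0945 but I slid at 0.0955, so the blade rode about 1 mm off the bed and that reading is unreliable. I'll draw it back, reseat it flat and repeat.

Run:
```python
from h import *
robot.line_to(bp(-.106,.0955),vel=.06); st("back")
robot.set_gripper(.026); robot.line_to(bp(-.106,.0945),vel=.02); st("open"); robot.set_gripper(0); st("closed")
robot.line_to(bp(-.100,.0945),vel=.05,guard=9); st("a")
slide(np.arange(-.097,-.072,.002),z=.0945)
```

```text
back t13.8 x -0.1054 y -0.0002 z 0.0961 F along -0.15 z -0.90 w 0.0150 ty 0.04
open t14.3 x -0.1060 y 0.0000 z 0.0944 F along 0.52 z -1.01 w 0.0262 ty 0.05
closed t14.5 x -0.1059 y -0.0000 z 0.0946 F along -0.26 z 1.11 w 0.0154 ty 0.01
a t14.8 x -0.0997 y -0.0001 z 0.0946 F along -0.04 z -0.64 w 0.0153 ty 0.13
-0.097 False t15.1 x -0.0967 y -0.0000 z 0.0946 F along 0.76 z 1.54 w 0.0153 ty 0.22
-0.095 False t15.3 x -0.0948 y -0.0000 z 0.0946 F along 1.14 z 2.10 w 0.0152 ty 0.10
-0.093 False t15.6 x -0.0928 y -0.0000 z 0.0946 F along 0.20 z 2.77 w 0.0153 ty 0.07
-0.091 False t15.8 x -0.0909 y -0.0000 z 0.0946 F along 0.86 z 2.98 w 0.0149 ty 0.06
-0.089 False t16.1 x -0.0889 y -0.0000 z 0.0946 F along 0.19 z 3.54 w 0.0151 ty 0.04
-0.087 False t16.3 x -0.0869 y -0.0000 z 0.0946 F along -0.98 z 4.43 w 0.0152 ty 0.09
-0.085 False t16.6 x -0.0849 y -0.0000 z 0.0946 F along -1.21 z 4.49 w 0.0151 ty 0.10
-0.083 False t16.8 x -0.0832 y 0.0000 z 0.0946 F along -2.30 z 5.93 w 0.0153 ty 0.42
-0.081 False t17.1 x -0.0816 y 0.0001 z 0.0946 F along -5.25 z 8.20 w 0.0151 ty 0.91
-0.079 False t17.3 x -0.0797 y 0.0001 z 0.0946 F along -5.14 z 10.11 w 0.0153 ty 1.06
-0.077 False t17.6 x -0.0777 y 0.0001 z 0.0946 F along -6.39 z 10.22 w 0.0150 ty 1.15
-0.075 False t17.8 x -0.0755 y 0.0001 z 0.0946 F along -4.86 z 8.74 w 0.0153 ty 0.90
-0.073 False t18.1 x -0.0736 y 0.0001 z 0.0946 F along -4.80 z 8.60 w 0.0154 ty 0.94
```

A clear steady drag: the blade took the slope at tip x ≈ +36 mm, entered at about 6 N, then dragged at about 5 N. The gap is about 6 mm, so blade_7 fits. Now push it home to the back wall.

Run:
```python
from h import *
slide(np.arange(-.070,-.063,.002),z=.0945)
slide([-.056],z=.0945,guard=6,vel=.012)
robot.pause(.2); st("held")
cv2.imwrite("pics/w3.png",robot.grab_frame("wrist"));cv2.imwrite("pics/t3.png",robot.grab_frame("top"))
```

```text
-0.070 False t18.4 x -0.0705 y 0.0001 z 0.0946 F along -4.65 z 8.67 w 0.0153 ty 0.92
-0.068 False t18.6 x -0.0686 y 0.0001 z 0.0946 F along -6.50 z 8.50 w 0.0154 ty 1.00
-0.066 False t18.9 x -0.0666 y 0.0000 z 0.0946 F along -5.00 z 8.64 w 0.0152 ty 0.98
-0.064 False t19.1 x -0.0646 y 0.0001 z 0.0946 F along -5.16 z 9.28 w 0.0150 ty 0.93
-0.056 True t19.5 x -0.0620 y 0.0001 z 0.0946 F along -1.49 z 4.83 w 0.0152 ty 0.13
held t19.7 x -0.0620 y 0.0001 z 0.0946 F along -1.79 z 4.84 w 0.0151 ty 0.12
```

Run:
```python
from h import *
slide([-.061,-.060,-.059,-.058,-.057],z=.0945,guard=7,vel=.01)
robot.pause(.1); st("held")
```

```text
-0.061 False t20.1 x -0.0619 y 0.0001 z 0.0946 F along -7.78 z 10.55 w 0.0152 ty 1.23
-0.060 False t20.3 x -0.0617 y 0.0001 z 0.0946 F along -13.98 z 16.20 w 0.0156 ty 2.29
-0.059 False t20.6 x -0.0616 y 0.0002 z 0.0946 F along -21.42 z 20.93 w 0.0155 ty 3.32
-0.058 False t20.8 x -0.0613 y 0.0002 z 0.0945 F along -25.83 z 24.64 w 0.0151 ty 4.51
-0.057 False t21.1 x -0.0612 y 0.0002 z 0.0945 F along -31.67 z 29.66 w 0.0151 ty 5.56
held t21.2 x -0.0612 y 0.0002 z 0.0945 F along -31.22 z 29.48 w 0.0156 ty 5.56
```

View pics/w3.png

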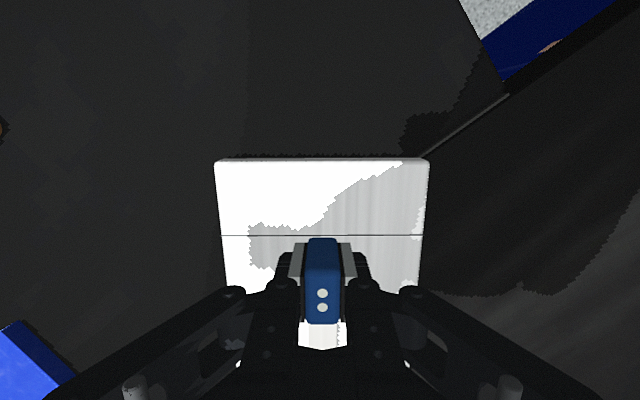

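The wrist view shows the handle at (322,280), centred, well onto the bed. The force rise with no motion at x = -61.2 mm is the back wall, as expected at -61. I'll relax the push, release and check.

Run:
```python
from h import *
robot.line_to(bp(-.0605,.0945),vel=.01); st("relaxed")
robot.set_gripper(.03); st("open")
robot.line_to(bp(-.0612,.14),vel=.08); robot.line_to(bp(-.085,.25),vel=.2); st("up")
im=robot.grab_frame("wrist"); cal=robot.get_calibration("wrist")
print(proj(cal,[bp(-.061,.056),bp(-.061,.0565)]), proj(cal,[bp(-.115,.018,.055),bp(-.115,.018,-.055)]))
cv2.imwrite("pics/w4.png",im); t=robot.grab_frame("top")
c=cv2.resize(t[198:288,408:498],None,fx=4,fy=4,interpolation=cv2.INTER_CUBIC)
o=np.zeros((400,800,3),np.uint8);o[:,:440]=im[:,100:540];o[:360,440:]=c
cv2.imwrite("pics/c4.png",o)
```

```text
relaxed t21.7 x -0.0617 y 0.0001 z 0.0945 F along -10.01 z 12.50 w 0.0155 ty 1.77
open t22.0 x -0.0606 y 0.0001 z 0.0941 F along 0.14 z -0.57 w 0.0301 ty 0.02
up t23.4 x -0.0852 y 0.0001 z 0.2487 F along -0.22 z -0.65 w 0.0302 ty 0.03
[[321.39900594 223.85356825]
 [321.39827808 224.03839031]] [[375.15813398 161.34670868]
 [267.74698048 161.26828094]]
```

View pics/c4.png

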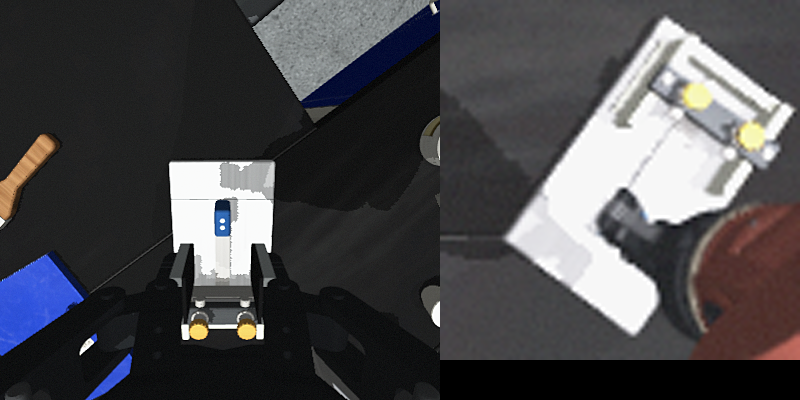

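The combined view shows the blue handle at wrist px (322,224), exactly the predicted home position. The blade is straight, central and under the knife. It was still pressed to the wall with 10 N when released, and the other blades were never moved.

```bash
python3 -c "
from plant import robot
print(robot.job_done())"
```

```text
the job is handed in; nothing more can be done
None
```

I handed the job in with blade_7 (blue) under the doctor knife: it went in with about 5–6 N of drag, lies flat and home against the back wall, and pressed that wall with about 31 N at the end of the push; blade_5 and blade_9 were ruled out by the roughly 6 mm gap it showed, not tried, and stayed in the tray.

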